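# Pop the blade insert out of the vegetable slicer and trap it on its ramp

## Robot

A 6-joint arm with a two-finger parallel gripper is mounted at the origin on a cart in front of the work surface, level with it; the furniture and walls round the work are solid. World frame = base frame: x ahead of the robot, y to its left, z up, the work surface at z = 0. Lengths are in m, angles in rad, forces in N, time in s.
With the tool pointing down it reaches from about 0.325 to 0.9 m from the base axis. Payload 6.1 kg.
Tool frame: the origin (TCP) lies midway between the tips of the shut fingers; the grasp point (between the pads) lies 19 mm behind it; z points along the fingers, y is the line along which they close (so a half turn about z gives the same grasp; the last joint's range is limited). The gripper opens to 85 mm and grips with 20 to 120 N. Pads are 22 mm wide; open, the fingers measure 114 mm over their backs; the gripper's body (76 mm by 85 mm) begins 54 mm behind the grasp point. The pads swing forward as they close: fully open they stand 13 mm farther back than shut.
Start: joints at [1.125, 0.22, 1.526, -0, 1.395, -0.126], TCP at [0.196, 0.593, 0.231] pointing down, gripper open.
Joint ranges: [-2.98, 2.98], [-0.91, 2.08], [0.09, 2.57], [-1.24, 4.39], [0.2, 2.65], [-2.68, 2.68]. Speed limits (rad/s): [2.57, 2.57, 3.01, 3.14, 3.14, 3.14].

## Interface

Orientations are given as [roll, pitch, yaw] about the fixed x, y, z axes, in that order (R = Rz(yaw) Ry(pitch) Rx(roll)).
In Python, from plant import movep, move_l, set_joints, gripper_to, hold, inverse_kinematics, observe, get_image, get_calibration, Unreachable, job_done gives the robot as it stands. Calls block until the motion is done:
- movep(position, orientation): joint-space move of the TCP to a pose.
- move_l(position, feed=0.15, rotation=None, max_force=None): straight line of the TCP; rotation=None keeps the orientation; feed is the mean speed in m/s. With max_force (N) it stops when the force on the tool has changed by that much, and returns True; else False.
- set_joints(angles): joint-space move.
- gripper_to(opening, f_grip=None): finger opening in m; f_grip is the grip in N (None keeps the last); returns when the fingers have stopped.
- hold(seconds).
- inverse_kinematics(position, orientation): joint angles nearest the present ones, or None.
- observe(): the state.
- get_image(name): name is "scene" or "top"; returns (picture, depth): 480x640x3 uint8, red, green, blue; 480x640 float32, m along the optical axis (not along the pixel's ray), 0 where there is no reading.
- get_calibration(name): a dict with "intrinsics" (3x3 intrinsics, pixels), "world_from_camera" (4x4, takes a point from camera to world coordinates). Camera axes: x right, y down, z forward; pixel columns grow to the right and rows downward; lengths in m; the calibration is good to about 2 mm. A picture is of the moment at which its call begins. get_calibration takes no time and is no camera call.
A pose or a line that the arm cannot do raises Unreachable and nothing moves.
- job_done(): hands the job in; it is judged then, once.
The state is a dict: "time_s": time; "q": joint angles; "joint_velocities": joint speeds; "joint_torque": joint torques, N m; "eef_pos": TCP position; "tcp_rot": TCP orientation; "ft_force": force on the tool from outside, world axes, zero at the start; "torque": the same for the moment, N m; "opening": finger opening in m; "grasp_force": force on a finger pad.
Only numpy, scipy, OpenCV 4.12 (cv2) and the standard library are available. Lean on these libraries where they do the work, as an engineer would, in place of code of your own. Each camera call takes 0.05 s, during which the arm holds its last target. There are 200 camera calls.

## Task

Release the blade insert of the vegetable slicer: press the release key beside the slicer's left rail down with one finger, and with the other finger, set on the runway just below the insert, catch the sharp insert by its front lip as the spring pops it out, before it has slid half-way down the ramp. Only stop the insert, do not lift or carry it, and leave everything else where it is. Finish while still holding it there: the insert popped free of its catch and lying still in its rails, held back lightly by the finger.

Things in the scene. Friction and masses are not known exactly. Their poses are not given: they have to be found in the camera images.
- slicer: Fixed kitchen slicer: white frame 116 mm wide, sloping 20 degrees down towards the robot on a wire leg, grey grip at the high end. Origin on the worktop below the front edge of the seated insert; x level, towards the high end, y left, z up. Side rails, outer faces at y = +-53 mm, 13.5 mm high over the ramp floor, lips reaching in to y = +-41. The round dial on the right rail has no part in this.
- seat (a point): Point on the ramp floor (65 mm over the worktop), mid-width, at the front edge of the insert while it is locked. x points up the slope, y left, z square off the ramp. From here the bare smooth steel runway goes down the slope (-x), falling 0.364 mm per level mm.
- runway_end (a point): Middle of the runway's open low edge, on its floor, 150 mm down the slope from the seat. An insert that is not stopped slides off here.
- key_top (a point): Top centre of the release key: level ribbed grey cap, 24 mm along the slicer, 25 across, in a white collar outside the left rail. In the slicer's frame at x -32, y 70, z 70 mm when up, 62 when down; collar rim z 61, rail top beside it z 68. Runway floor: z 53 at x -32, 59 at x -17; so a tip level with the pressed cap stands 3 to 8 mm over the runway, in the insert's way.
- key (a joint): How far the key is pressed straight down, m: 0 up, 0.008 fully down (hard stop). Its spring pushes back with about 1 N at first, 5 N fully down. At about 0.005 the catch lets the insert go.
- ejector (a joint): Stroke of the spring ejector behind the insert, m: 0 to 0.001 held back by the locked insert, 0.02 fully out. It pushes down the slope with about 2 N and kicks the insert off at once when the catch lets go, so the stopping finger must already stand in the way.
- insert: The locked blade insert: grey plate 96 mm long, 88 wide, 8 thick, 0.12 kg, in the grooves of the rails; on its front (low) edge an upright lip 72 wide, 5 thick, its top 14 mm over the ramp floor. Origin: middle of the lip's lower front edge; x up the slope, z off the plate. Two catch teeth (28 to 38 mm either side of the middle) fill the first 8 mm before it: it must move 8 to 70 mm.
- spare_insert: Bystander: the other insert (with a row of small julienne teeth in front of its blade), same size and origin as the insert in the slicer, lying loose and flat on the worktop to the right.
- katori_2: Bystander: steel bowl, 108 mm across, 39 mm high, left of the low end. Origin at the centre of its underside.
- tomato_1: Bystander: tomato, 63 mm, left of the slicer. Origin under its centre.
- onion_1: Bystander: red onion, 78 mm, right of the slicer. Origin under its centre.
- onion_2: Bystander: brown onion, 68 mm, right of the slicer. Origin under its centre.
- lemon_1: Bystander: lemon, 66 mm long, right of the slicer. Origin under its centre.
Mind the look-alikes: they are no part of the job. Leave any orange or red look-alike of the insert alone.

How it is judged:
On the way:
1. a finger presses the release key until the catch lets go (value of joint key above 0.004 m and contact force between the fingers and slicer above 0.3 N).
At the end, for the whole second after the job is handed in: The insert has popped 7 to 72 mm down the slope from its seat (free of the catch, not half-way down the ramp), lies in its rails (within 7 mm of the ramp floor and 0.08 rad of flat) and is still (under 10 mm/s), with a finger of the robot touching it and holding it back with 0.05 to 12 N (x of insert in the frame of seat between -0.072 and -0.007 m and z of insert in the frame of seat between -0.004 and 0.007 m and angle between the z axis of insert and the z axis of seat, either way round below 0.08 rad and contact force between the fingers and insert between 0.05 and 12 N and linear speed of insert below 0.01 m/s); the arm keeps its last pose, push and grip.
It fails at once if the insert slides half-way down the ramp (more than 72 mm) (x of insert in the frame of seat below -0.072 m).
It fails at once if the insert is lifted out of its rails (more than 10 mm off the ramp) (z of insert in the frame of seat above 0.01 m).
It fails at once if a bystander is pushed more than 20 mm or lifted (distance of any of spare_insert, katori_2, tomato_1, onion_1, onion_2, lemon_1 from where it was at the start of the episode above 0.02 m).
It also fails if it takes over 27 s, if anything falls off the work surface, if the arm or the gripper's body presses on something with over 40 N, if the wrist force passes 120 N, or if a joint passes its speed limit or range.

## Working session

There is one attempt and no reset: what is moved stays moved. The work goes in short steps, each a Python script; the robot and the scene stay as the last script left them, time stands still between calls to the robot, and variables do not carry over. Pictures are saved under pics/ and viewed, at most 10 in all, crops included, and the job is handed in when it is done.

```bash
mkdir -p pics; ls
cat > cap.py <<'E'
import numpy as np,cv2,sys
from plant import *
for n in ("scene","top"):
    p,d=get_image(n); c=get_calibration(n)
    np.savez(f"{n}.npz",p=p,d=d,K=c["intrinsics"],T=c["world_from_camera"])
    cv2.imwrite(f"pics/{n}0.png",p[...,::-1]); print(n,np.round(c["intrinsics"],1).tolist(),np.round(c["world_from_camera"],3).tolist())
s=observe();print(s)
E
python3 cap.py
```

```text
pics
scene [[445.6, 0.0, 309.5], [0.0, 445.6, 237.6], [0.0, 0.0, 1.0]] [[0.821, -0.313, 0.477, 0.021], [-0.57, -0.463, 0.678, -0.779], [0.009, -0.829, -0.559, 0.703], [0.0, 0.0, 0.0, 1.0]]
top [[515.2, 0.0, 320.9], [0.0, 515.2, 227.2], [0.0, 0.0, 1.0]] [[0.0, -0.992, 0.125, 0.418], [-0.999, -0.004, -0.034, 0.005], [0.034, -0.125, -0.992, 1.162], [0.0, 0.0, 0.0, 1.0]]
{'time_s': 0.1, 'q': array([ 1.12487851e+00,  2.21181599e-01,  1.52751410e+00, -8.76726942e-06,
        1.39472503e+00, -1.26124647e-01]), 'joint_velocities': array([-0.00139708, -0.00161797, -0.00255472, -0.00073543,  0.00161427,
        0.00065366]), 'joint_torque': array([-6.96560219e-04, -4.98251331e+01, -3.90545940e+01, -2.53017815e-04,
        5.86770111e-03, -2.56584462e-05]), 'eef_pos': array([0.19625757, 0.59279366, 0.23027817]), 'tcp_rot': array([-3.13977801e+00, -2.21394398e-04,  2.82180082e+00]), 'ft_force': array([-0.32592004, -0.70087909, -0.18351883]), 'torque': array([ 0.02593375, -0.00532807, -0.01545017]), 'grasp_force': 0.0, 'opening': 0.08557230779343579}
```

View pics/top0.png

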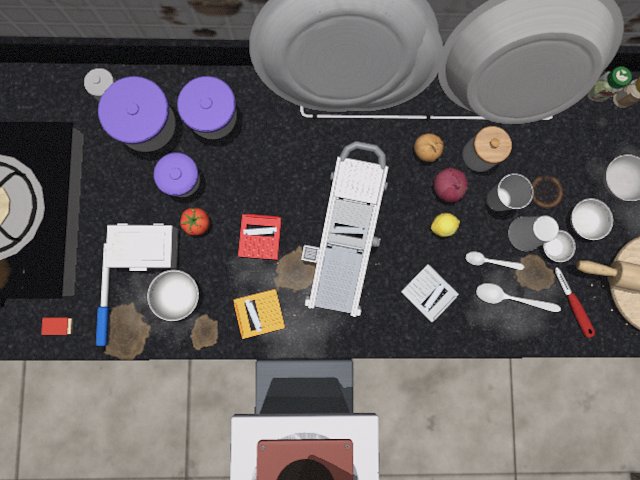

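View pics/scene0.png

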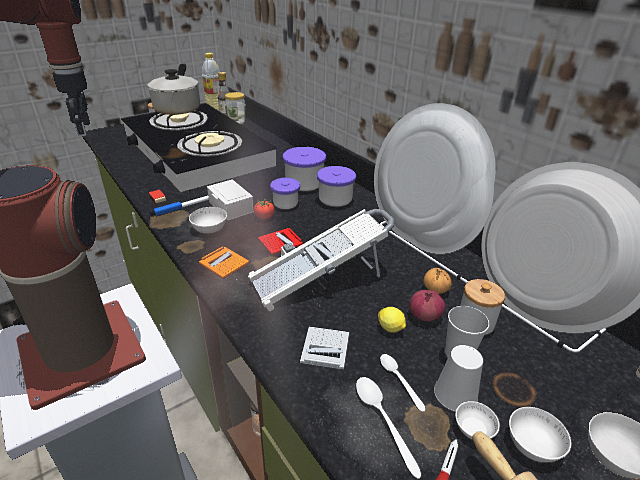

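The top view shows the slicer from (335,312) at the low end to (362,158) at the high end, with the key at about (311,254). I'll zoom in and get the numbers.

```bash
cat > m.py <<'E'
import numpy as np,cv2
from scipy.optimize import least_squares
z=np.load("top.npz");p,d,K,T=[z[k] for k in("p","d","K","T")]
cv2.imwrite("pics/crop.png",cv2.resize(p[140:325,290:400,::-1],None,fx=3.2,fy=3.2,interpolation=cv2.INTER_CUBIC))
v,u=np.mgrid[:480,:640]
P=np.stack([(u-K[0,2])/K[0,0]*d,(v-K[1,2])/K[1,1]*d,d],-1)@T[:3,:3].T+T[:3,3]
np.save("P.npy",P)
r=P[400-180:300,295:395]  # lower region
R=P[145:318,298:392].reshape(-1,3)
print("table z",np.median(P[330:350,400:500,2]))
# min-area rect of slicer body points (z>25mm)
M=R[R[:,2]>0.03]
# plane fit
a=np.c_[M[:,:2],np.ones(len(M))];w=np.ones(len(M),bool)
for _ in range(8):
    c=np.linalg.lstsq(a[w],M[w,2],rcond=None)[0];w=abs(a@c-M[:,2])<0.012
print("plane",c,"slope",np.degrees(np.arctan(np.hypot(*c[:2]))),"yaw",np.arctan2(c[1],c[0]))
b=M[w];rect=cv2.minAreaRect((b[:,:2]*1000).astype(np.float32));print(rect,len(b))
for (uu,vv) in[(311,254),(308,250),(314,258),(345,195),(342,240),(349,232),(337,245),(335,285),(376,242)]:print((uu,vv),np.round(P[vv,uu],4))
E
python3 m.py
```

```text
table z 0.00010546198180361177
plane [ 0.37634302 -0.06414534 -0.12809184] slope 20.895379821104235 yaw -0.16882147952583718
((549.9457397460938, -83.09519958496094), (152.90533447265625, 351.3790283203125), 75.12632751464844) 7321
(311, 254) [ 0.4986 -0.0114  0.071 ]
(308, 250) [ 0.507  -0.005   0.0721]
(314, 258) [ 0.49   -0.0178  0.0725]
(345, 195) [ 0.6193 -0.0815  0.1068]
(342, 240) [ 0.5281 -0.077   0.0767]
(349, 232) [ 0.5442 -0.0912  0.0854]
(337, 245) [ 0.5176 -0.0665  0.0745]
(335, 285) [ 0.4339 -0.0646  0.0316]
(376, 242) [ 0.5232 -0.148   0.086 ]
```

View pics/crop.png

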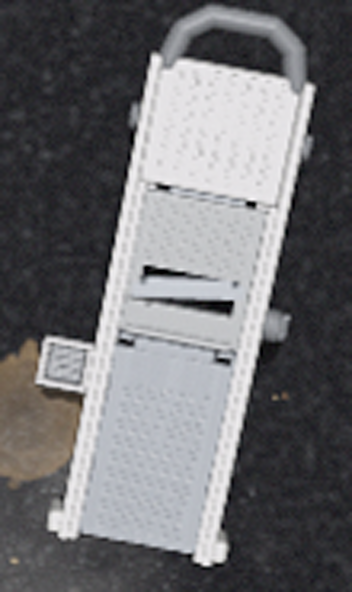

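```bash
cat > m2.py <<'E'
import numpy as np,cv2
z=np.load("top.npz");p,K,T=z["p"],z["K"],z["T"];P=np.load("P.npy")
g=cv2.cvtColor(p,cv2.COLOR_RGB2GRAY).astype(float)
o=T[:3,3]
def ray(u,v): return T[:3,:3]@np.array([(u-K[0,2])/K[0,0],(v-K[1,2])/K[1,1],1])
def hit(u,v,n,c): r=ray(u,v); return o+r*(c-n@o)/(n@r)
yaw=-.17;O=np.array([.518,-.086])
for it in range(5):
    h=np.array([np.cos(yaw),np.sin(yaw)]);n=np.array([-.364*h[0],-.364*h[1],1.]);c=.065+.0144-.364*h@O
    L=[];R=[]
    for v in range(175,300):
        row=g[v];m=343+(v-248)*-.185*1.0
        gr=np.diff(row)
        # outer edges: half-level crossing walking out from rail
        def edge(u0,s):
            us=np.arange(u0,u0+s*16,s);vals=row[us];k=int(np.argmin(np.diff(vals)));hi,lo=vals[:k+1].max(),vals[k+1:k+3].min()
            t=(hi+lo)/2
            for i in range(max(0,k-2),len(us)-1):
                if vals[i]>=t>vals[i+1]: return us[i]+s*(vals[i]-t)/(vals[i]-vals[i+1])
        e=edge(int(m-18),-1); f=edge(int(m+18),1)
        if e and not 240<v<270 : L.append(hit(e,v,n,c)[:2])
        if f and not 222<v<262 : R.append(hit(f,v,n,c)[:2])
    def fit(A):
        A=np.array(A)
        for _ in range(6):
            q=np.polyfit(A[:,0],A[:,1],1);r=A[:,1]-np.polyval(q,A[:,0]);A=A[abs(r)<max(2*np.median(abs(r)),.0015)]
        return q,len(A),r.std()
    ql,nl,sl=fit(L);qr,nr,sr=fit(R)
    yaw=np.arctan((ql[0]+qr[0])/2)
    mid=(ql+qr)/2
    # key centre
    k=hit(290+66/3.2,140+362/3.2,np.array([0,0,1.]),.070)
    h=np.array([np.cos(yaw),np.sin(yaw)]);lt=np.array([-h[1],h[0]])
    Ok=k[:2]+.032*h-.070*lt
    # origin: on midline, along-coordinate from key
    pt=np.array([.5,np.polyval(mid,.5)]);O=pt+h*(h@(Ok-pt))
print("yaws",np.arctan(ql[0]),np.arctan(qr[0]),nl,nr,sl,sr,"width",(ql-qr)@[.5,1]*np.cos(yaw))
print("key",k,"O from key",Ok,"O",O,"yaw",yaw)
# floor height check on runway + key top depth points
Q=P[140:325,290:400].reshape(-1,3);s=np.c_[(Q[:,:2]-O)@h,(Q[:,:2]-O)@lt,Q[:,2]]
w=(abs(s[:,1])<.035)&(s[:,0]<-.02)&(s[:,0]>-.12);r=s[w,2]-.065-.364*s[w,0];print("floor resid mm",np.median(r)*1e3,np.percentile(r,[10,90])*1e3)
w=(abs(s[:,1]-.07)<.009)&(abs(s[:,0]+.032)<.009);print("key z",np.median(s[w,2]),w.sum())
w=(abs(s[:,1]-.070)<.03)&(s[:,1]>.056)&(abs(s[:,0]+.032)<.05)&(s[:,2]>.05);print("collar range",s[w].min(0),s[w].max(0))
w=(abs(s[:,1])<.025)
for a in np.arange(-.03,.02,.003):
    ww=w&(abs(s[:,0]-a)<.0015);print(round(a,3),round(1e3*np.median(s[ww,2]-.065-.364*s[ww,0]),1),end="; ")
np.savez("pose.npz",O=O,yaw=yaw)
E
python3 m2.py
```

```text
yaws -0.1854191064127042 -0.1862195352042323 93 83 0.00033270249260279296 0.0003072663896791085 width 0.10651006115204628
key [ 0.50054078 -0.0106283   0.07      ] O from key [ 0.51905728 -0.08533532] O [ 0.51926223 -0.0842451 ] yaw -0.18581935091880086
floor resid mm 0.613493012650089 [-2.23975476  3.2624207 ]
key z 0.07126129519151192 71
collar range [-0.04898653  0.05603689  0.05155378] [-0.01680265  0.08749925  0.07595465]
-0.03 0.8; -0.027 0.7; -0.024 0.8; -0.021 -0.0; -0.018 1.1; -0.015 -0.1; -0.012 0.7; -0.009 -0.5; -0.006 1.7; -0.003 14.2; -0.0 11.7; 0.003 8.8; 0.006 9.3; 0.009 9.1; 0.012 8.5; 0.015 9.3; 0.018 4.7;
```

Slicer pose is consistent with the given sizes: width is 106.5 mm (106 expected), floor residual 0.6 mm, key z 71 mm, and the lip is at the origin. I'll move above the key, with both fingers straddling the rail.

```bash
cat > h.py <<'E'
import numpy as np,cv2
from plant import *
z=np.load("pose.npz");O,yaw=z["O"],float(z["yaw"])
h=np.array([np.cos(yaw),np.sin(yaw)]);lt=np.array([-h[1],h[0]])
def W(xs,ys,zz): return [*(O+xs*h+ys*lt),zz]
def S(p): d=np.array(p)[:2]-O; return np.round([d@h*1e3,d@lt*1e3,p[2]*1e3],1)
E
python3 - <<'E'
from h import *
rot=[np.pi,0,yaw+np.pi]
for r in (yaw+np.pi,yaw): print(r,inverse_kinematics(W(-.030,.033,.16),[np.pi,0,r]))
movep(W(-.030,.033,.16),rot)
gripper_to(.060,20)
move_l(W(-.030,.033,.110),feed=.08)
hold(.3)
s=observe();print(s["time_s"],S(s["eef_pos"]),s["tcp_rot"],s["opening"],s["ft_force"],s["q"])
for n in("scene","top"):
    p,d=get_image(n);np.savez(n+"1.npz",p=p,d=d);cv2.imwrite(f"pics/{n}1.png",p[...,::-1])
p=cv2.imread("pics/scene1.png")[190:320,230:400];cv2.imwrite("pics/s1c.png",cv2.resize(p,None,fx=4.5,fy=4.5,interpolation=cv2.INTER_CUBIC))
E
```

```text
2.955773302670992 [-0.25152615 -0.02095565  1.92506403  0.          1.23748428 -1.63650312]
-0.18581935091880086 [-2.51526146e-01 -2.09556536e-02  1.92506403e+00 -4.44089210e-16
  1.23748428e+00  1.50508953e+00]
4.0667 [-29.7  33.  110.5] [-3.14156196e+00  8.94597892e-04  2.95578292e+00] 0.060110227569111024 [ 0.01831693 -0.81073754  0.74565586] [-2.51524726e-01  4.13244404e-02  1.96371250e+00  3.10093070e-05
  1.13566104e+00 -1.63652436e+00]
```

View pics/s1c.png

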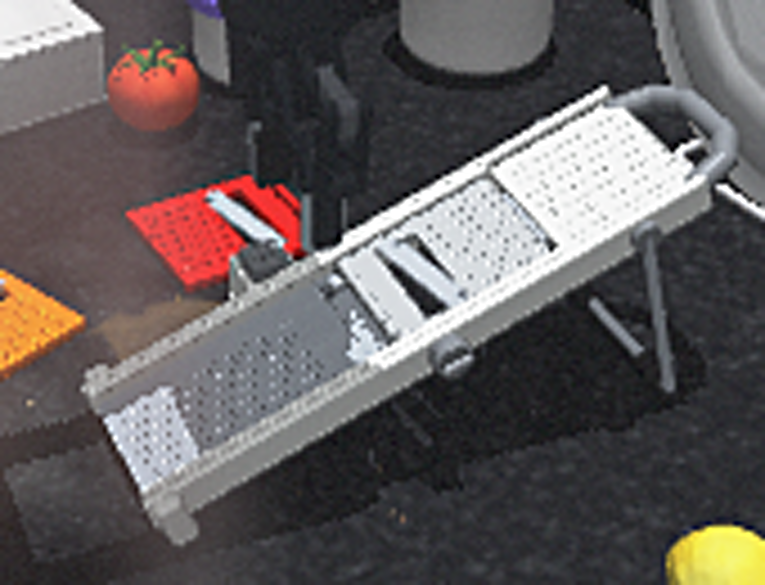

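The dark fingers hang above the key (crop about (265,265)) and the runway just below the insert's lip (about (330,225)); nothing is touching. Next is a guarded descent onto the key.

Run:
```python
from h import *
f0=observe()["ft_force"]
r=move_l(W(-.030,.033,.0575),feed=.03,max_force=1.6)
s=observe();print(r,s["time_s"],S(s["eef_pos"]),s["ft_force"]-f0,s["torque"])
hold(.2);s=observe();print(S(s["eef_pos"]),s["ft_force"]-f0,s["ft_force"])
p,d=get_image("scene");cv2.imwrite("pics/s2c.png",cv2.resize(p[190:320,230:400,::-1],None,fx=4.5,fy=4.5,interpolation=cv2.INTER_CUBIC))
```

```text
True 5.5833 [-30.3  33.   61.9] [ 0.21916394 -0.57621021  0.95620306] [-0.04065351 -0.13972266  0.02029734]
[-30.4  33.   62. ] [-0.54853533 -1.31921618  0.87228964] [ 0.2198234  -0.7115104   1.36285235]
```

View pics/s2c.png

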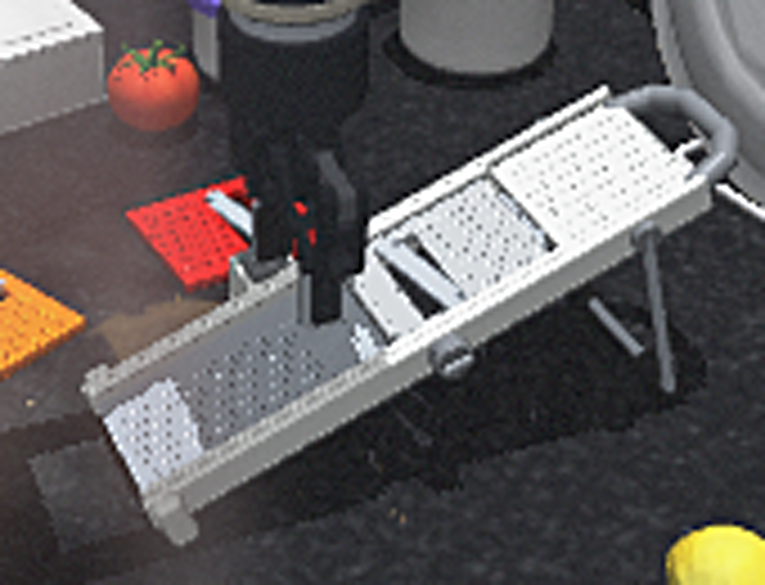

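The key finger sits on the cap and the runway finger stands just below the lip (crop about (325,300)). Now I press.

Run:
```python
from h import *
r=move_l(W(-.030,.033,.0555),feed=.02,max_force=7)
s=observe();print(r,s["time_s"],S(s["eef_pos"]),s["ft_force"])
hold(.3)
F=[]
for _ in range(8): hold(.05);F.append(observe()["ft_force"])
s=observe();print(s["time_s"],S(s["eef_pos"]),np.mean(F,0),np.std(F,0),s["opening"])
p,d=get_image("scene");cv2.imwrite("pics/s3c.png",cv2.resize(p[190:320,230:400,::-1],None,fx=4.5,fy=4.5,interpolation=cv2.INTER_CUBIC))
```

```text
True 6.15 [-30.5  33.1  56.8] [-1.74446315 -0.37901355  5.99710102]
6.85 [-30.6  33.1  56.8] [-1.57692517 -0.38139818  6.90595257] [0.34631325 0.50590177 0.45791212] 0.05979122689403352
```

View pics/s3c.png

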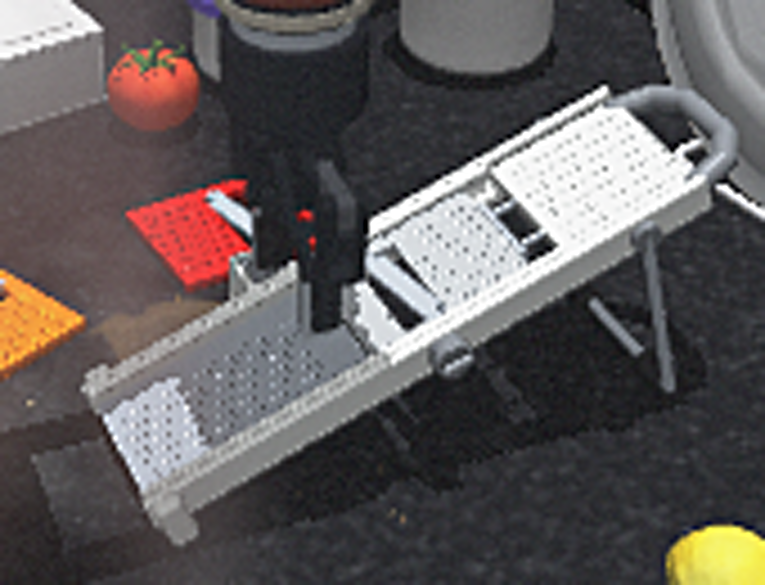

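The insert has popped about 16 mm: the gap and ejector rods are visible behind it at crop (515,225). The finger holds it with about 1.6 N, and it is flat in its rails. Handing in.

```bash
python3 -c "
from plant import *
print(job_done())"
```

```text
the job is handed in; nothing more can be done
None
```

The key was pressed, the insert popped out about 16 mm, and the runway finger is holding it still in its rails with about 1.6 N. I handed the job in at about 7 s on the robot clock; no verdict was returned.

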